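# Close up the board test fixture and start the test

## Task

Get the board test fixture running using only pushes of the fingertips: push the open tray fully home, then swing the raised cover down flat under control without slamming it, and then press the push button on the start box all the way down and let it come back up. Do not press the button before the tray and cover are shut, pick nothing up, and leave the start box and everything else on the bench where they are.

Things in the scene. Friction and masses are not known exactly. Their poses are not given: they have to be found in the camera images.
- fixture: the test fixture, a heavy grey box that does not move: 180 (x) by 170 (y) by 70 mm high, origin at the centre of its underside. The tray comes out of its front, which faces its own -x (about world -y, to the robot's right); the cover is hinged along the top of its rear face (own +x). Own z is up
- tray (a joint): how far the tray stands out of the fixture's front, m: 0 is fully home, at most 0.13. It slides along the fixture's own x axis, has about 1.5 N of friction and stays where it is left. A green circuit board, 120 by 100 mm with a finned heat sink, is bolted down in it and rides along, below the height of the fixture's walls
- tray_front (a point): the middle of the outer face of the tray's flat aluminium front panel, 48 mm above the bench; the panel is 168 mm wide, 12 mm thick and reaches from 6 to 66 mm above the bench, without a handle. Moves with the tray; axes as the fixture's
- cover (a joint): opening angle of the cover, rad: 0 is shut and level on top of the fixture, 1.57 upright, at most 1.85. A stiff hinge (about 0.33 N m of friction) that holds it at any angle
- cover_hinge (a point): the middle of the cover's hinge line, which runs along the fixture's own y, 71 mm above the bench. The cover is a flat plate, 180 mm from hinge to free edge, 170 mm wide and 8 mm thick (aluminium frame 30 mm wide round a clear window); its underside lies in the plane through the hinge line
- cover_edge (a point): the middle of the cover's free edge, on its outer face (the face that is on top when shut, and looks away from the tray when open), 180 mm from the hinge
- start_box: the start box, a loose grey box with rubber feet, 90 by 70 mm, 47 mm high without its button, about 0.7 kg; origin at the centre of its underside. A round black push button sits in the middle of its top. It may stand at the near or far place, to the robot's right
- start_top (a point): the centre of the top face of the start box's push button, 36 mm in diameter; it is pressed straight down
- start (a joint): how far the push button is pressed, m: 0 up, 0.006 fully down, which takes about 5 N; it springs back up
- dial_box: not part of the work: a like grey box with a rotary knob on top in place of the button; origin at the centre of its underside
- wheel: not part of the work: a black rubber-tyred robot wheel lying flat, 68 mm wide, 32 mm high
- motor: not part of the work: a small steel gear motor lying down, about 88 mm long, 32 mm high
- screwdriver: not part of the work: a screwdriver lying on the bench
- cup: not part of the work: an empty steel cup, 72 mm wide, 75 mm high
- bottle: not part of the work: an amber bottle, 60 mm wide, 170 mm high
- bowl: not part of the work: a steel bowl, 190 mm wide, 70 mm high

How it is judged:
By the outcome, as a careful person would: the job done as asked, in the order asked, and still so for the second after the job is handed in, with the robot touching nothing.
It also fails if it takes over 58 s, if anything falls off the work surface, if the arm or the gripper's body presses on something with over 40 N, if the wrist force passes 120 N, or if a joint passes its speed limit or range.

## Robot

A 6-joint arm with a two-finger parallel gripper is mounted at the origin on the work surface. World frame = base frame: x ahead of the robot, y to its left, z up, the work surface at z = 0. Lengths are in m, angles in degrees, forces in N, time in s.
With the tool pointing down it reaches from about 0.325 to 0.9 m from the base axis. Payload 3.5 kg.
Tool frame: the origin (TCP) lies midway between the tips of the shut fingers; the grasp point (between the pads) lies 19 mm behind it (manip.hold_point_z is the distance from the TCP to the grasp point, in m); z points along the fingers, y is the direction in which the jaws open and shut (so a half turn about z gives the same grasp; the last joint's range is limited). The gripper opens to 85 mm and grips with 20 to 120 N. Pads are 22 mm wide; open, the fingers measure 114 mm over their backs; the gripper's body (76 mm by 85 mm) begins 54 mm behind the grasp point. The pads swing forward as they close: fully open they stand 13 mm farther back than shut.
Start: joints at [69.993, 15.837, -1.513, 72.651, 0, 84.076], TCP at [0.152, 0.606, 0.231] pointing down, gripper open.
Joint ranges: [-178.77, 178.77], [-48.84, 107.48], [-61.69, 71.31], [-111.58, 123.2], [-90, 87.43], [-180, 180]. Speed limits (degrees/s): [147.25, 147.25, 180, 180, 180, 180].

## Interface

Orientations are given as [roll, pitch, yaw] about the fixed x, y, z axes, in that order (R = Rz(yaw) Ry(pitch) Rx(roll)).
In Python, from plant import manip gives the robot as it stands. Calls block until the motion is done:
- manip.move_ptp(position, orientation): joint-space move of the TCP to a pose.
- manip.servo_line(position, v=0.15, rotation=None): straight line of the TCP; rotation=None keeps the orientation; v is the mean speed in m/s.
- manip.move_j(angles): joint-space move.
- manip.move_gripper(opening): finger opening in m; the grip force is fixed at half the most; returns when the fingers have stopped.
- manip.dwell(seconds).
- manip.solve_ik(position, orientation): joint angles nearest the present ones, or None.
- manip.snapshot(name): name is "scene" or "side" or "wrist"; returns a dict with "frame" (400x640x3 uint8, red, green, blue), "fx", "fy", "cx", "cy" (pixels), "R" (3x3) and "t" (3): a world point X has camera coordinates R X + t. Camera axes: x right, y down, z forward; pixel columns grow to the right and rows downward; lengths in m; the calibration is good to about 2 mm. The wrist camera is an equidistant fisheye: a pixel r from the principal point sees the ray r / f radians off the axis. A picture is of the moment at which its call begins. There is no depth.
A pose or a line that the arm cannot do raises manip.IKError and nothing moves.
- manip.sign_off(): hands the job in, once; it reports no verdict.
Trained networks look in a picture, given as the dict that the camera call returned (one of the last four; its "shot" number tells which), for a name from the list of things; names that differ only in an ending like _2 or _b are one class to them, and where a whole thing is asked for, a point or a joint stands for the part that bears it (a point fixed in the world has none). Each returns a list of dicts, best first, with "conf" (0 to 1); they miss things now and then, are a little off and sometimes report something else, mostly with a low value. They report only what shows in the picture. A call takes as long as a camera call.
- manip.look_for(picture, target): "bbox" ([left, top, width, height] as shares, 0 to 1, of the picture: columns of its width, rows of its height, round what is visible of it).
- manip.place_of(picture, target): "point" ([row, column] as shares, 0 to 1, of the picture: columns of its width, rows of its height: a listed point, or the origin of a listed thing).
Readings, each from a call of its own:
- manip.read_time_s(): time.
- manip.read_q(): joint angles.
- manip.read_joint_velocities(): joint speeds.
- manip.read_effort(): joint torques, N m.
- manip.read_tool_pos(): TCP position.
- manip.read_tool_rot(): TCP orientation.
- manip.read_contact_force(): force on the tool from outside, world axes, zero at the start.
- manip.read_ft_torque(): the same for the moment, N m.
- manip.read_finger_gap(): finger opening in m.
Only numpy, scipy, OpenCV 4.12 (cv2) and the standard library are available. Lean on these libraries where they do the work, as an engineer would, in place of code of your own. Each camera call takes 0.05 s, during which the arm holds its last target.

## Working session

There is one attempt and no reset: what is moved stays moved. The work goes in short steps, each a Python script; the robot and the scene stay as the last script left them, time stands still between calls to the robot, and variables do not carry over. Pictures are saved under pics/ and viewed, and the job is handed in when it is done.

```bash
ls; mkdir -p pics; python3 - <<'E'
from plant import manip
import cv2
for n in ["scene","side","wrist"]:
    p=manip.snapshot(n); cv2.imwrite(f"pics/a_{n}.png",p["frame"][:,:,::-1])
    print(n,p["fx"],p["cx"],p["cy"],p["R"],p["t"])
    for k in ["fixture","tray_front","cover_hinge","cover_edge","start_top","start_box"]:
        r=manip.place_of(p,k)
        print(k,[( [round(x['point'][0]*400,1),round(x['point'][1]*640,1)],round(x['conf'],2)) for x in r[:3]])
print(manip.read_time_s())
E
```

```text
pics
scene 489.28745843623113 319.2200475644606 197.17011078270727 [[-0.72309013  0.69063695  0.01269933]
 [ 0.35361537  0.38589972 -0.85207839]
 [-0.59337749 -0.61163879 -0.52326011]] [ 0.45304138 -0.11444754  1.7678624 ]
fixture [([244.4, 378.6], 0.87), ([159.2, 297.5], 0.4)]
tray_front [([202.7, 331.0], 0.71)]
cover_hinge [([237.8, 406.0], 0.97)]
cover_edge [([171.2, 402.1], 0.94)]
start_top [([155.6, 298.9], 0.59)]
start_box [([178.2, 296.2], 0.58)]
side 404.5257839450429 309.0616596422455 198.85235912473175 [[-0.96777165  0.25104859 -0.01981495]
 [ 0.17886033  0.62983305 -0.75585667]
 [-0.17727664 -0.73504077 -0.65443721]] [ 0.58572997 -0.04133392  1.35552512]
fixture [([247.4, 345.7], 0.8), ([193.9, 358.4], 0.45)]
tray_front [([194.0, 329.9], 0.6)]
cover_hinge [([257.8, 362.0], 0.88)]
cover_edge [([194.5, 359.4], 0.83)]
start_top [([143.3, 333.2], 0.52), ([248.3, 344.4], 0.4), ([191.8, 327.5], 0.39)]
start_box [([157.9, 335.7], 0.64)]
wrist 309.70691628693146 320.4649506549869 199.07551125910263 [[ 0.24341985  0.96992046 -0.00104203]
 [ 0.92456425 -0.23171189  0.30247404]
 [ 0.29313431 -0.07459161 -0.95315705]] [-0.62449701 -0.03951694  0.38003776]
fixture [([389.5, 159.8], 0.9)]
tray_front []
cover_hinge [([369.1, 30.3], 0.54)]
cover_edge []
start_top [([365.1, 23.3], 0.41), ([368.5, 32.3], 0.19)]
start_box [([353.2, 34.5], 0.97)]
1.05
```

View pics/a_scene.png

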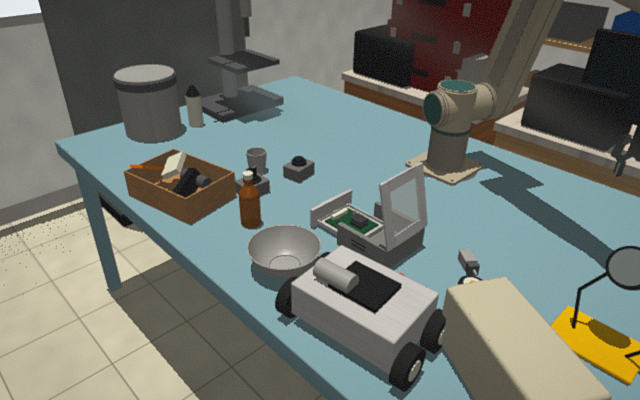

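View pics/a_side.png

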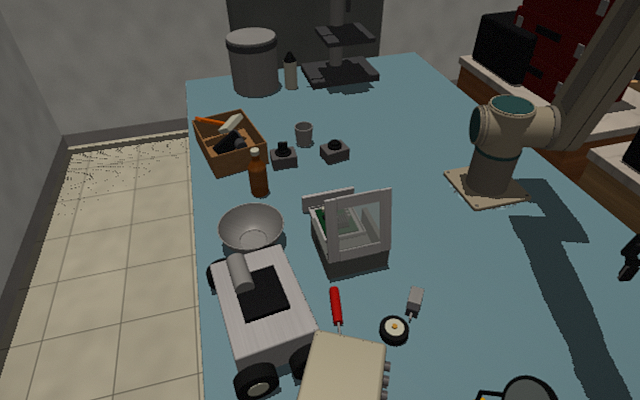

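View pics/a_wrist.png

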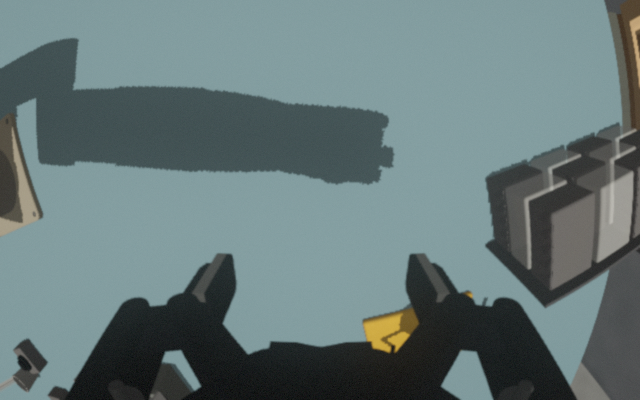

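The scene and side views show the fixture with the tray out and the cover up, and two grey boxes, at side pixels (335,150) and (283,155). I'll zoom in on the boxes and triangulate.

```bash
cat > h.py <<'E'
import numpy as np, cv2
from plant import manip
from scipy.optimize import least_squares
def ray(p,px): # px=(row,col)
    d=np.array([(px[1]-p["cx"])/p["fx"],(px[0]-p["cy"])/p["fy"],1.])
    R=np.array(p["R"]);c=-R.T@np.array(p["t"])
    return c,R.T@(d/np.linalg.norm(d))
def rayw(p,px):
    u=np.array([(px[1]-p["cx"]),(px[0]-p["cy"])]);r=np.hypot(*u);th=r/p["fx"]
    d=np.array([*(u/max(r,1e-9)*np.sin(th)),np.cos(th)])
    R=np.array(p["R"]);c=-R.T@np.array(p["t"]);return c,R.T@d
def onz(cr,z):
    c,d=cr;return c+d*(z-c[2])/d[2]
def tri(rs):
    A=sum(np.eye(3)-np.outer(d,d) for c,d in rs);b=sum((np.eye(3)-np.outer(d,d))@c for c,d in rs)
    return np.linalg.solve(A,b)
def proj(p,X):
    v=np.array(p["R"])@X+np.array(p["t"]);return np.array([p["cy"]+p["fy"]*v[1]/v[2],p["cx"]+p["fx"]*v[0]/v[2]])
E
python3 - <<'E'
from h import *
a=manip.snapshot("scene");b=manip.snapshot("side")
D={"tray_front":((202.7,331),(194,329.9),.048),"hinge":((237.8,406),(257.8,362),.071),"edge":((171.2,402.1),(194.5,359.4),None),"start_top":((155.6,298.9),(143.3,333.2),.055),"start_box":((178.2,296.2),(157.9,335.7),0),"fixture":((244.4,378.6),(247.4,345.7),0)}
for k,(x,y,z) in D.items():
    print(k,tri([ray(a,x),ray(b,y)]).round(3), z is not None and (onz(ray(a,x),z).round(3),onz(ray(b,y),z).round(3)))
for k in ["dial_box","cup","bottle","bowl","wheel","motor","screwdriver"]:
    r=manip.place_of(a,k);s=manip.place_of(b,k)
    g=lambda q:(q[0]['point'][0]*400,q[0]['point'][1]*640)
    if r and s: print(k,r[0]['conf'],s[0]['conf'],onz(ray(a,g(r)),0).round(3),onz(ray(b,g(s)),0).round(3))
def crop(p,r0,r1,c0,c1,n):cv2.imwrite(n,cv2.resize(p["frame"][r0:r1,c0:c1,::-1],None,fx=4,fy=4,interpolation=cv2.INTER_CUBIC))
crop(a,140,270,230,430,"pics/b1.png");crop(b,110,240,240,400,"pics/b2.png")
crop(b,170,290,290,400,"pics/b3.png")
E
```

```text
tray_front [ 0.52  -0.062  0.035] (array([ 0.535, -0.046,  0.048]), array([ 0.524, -0.05 ,  0.048]))
hinge [0.518 0.221 0.051] (array([0.539, 0.233, 0.071]), array([0.526, 0.242, 0.071]))
edge [0.525 0.189 0.243] False
start_top [ 0.439 -0.293  0.074] (array([ 0.409, -0.331,  0.055]), array([ 0.432, -0.312,  0.055]))
start_box [ 0.409 -0.348 -0.04 ] (array([ 0.458, -0.291,  0.   ]), array([ 0.426, -0.296,  0.   ]))
fixture [ 0.532  0.139 -0.002] (array([0.537, 0.145, 0.   ]), array([0.532, 0.136, 0.   ]))
dial_box 0.68 0.6 [ 0.634 -0.314  0.   ] [ 0.625 -0.324  0.   ]
cup 0.96 0.77 [ 0.525 -0.421  0.   ] [ 0.529 -0.425  0.   ]
bottle 0.74 0.86 [ 0.736 -0.19   0.   ] [ 0.735 -0.188  0.   ]
bowl 0.63 0.76 [0.786 0.034 0.   ] [0.79  0.042 0.   ]
wheel 0.46 0.71 [ 0.524  0.42  -0.   ] [0.513 0.419 0.   ]
motor 0.76 0.68 [0.421 0.36  0.   ] [ 0.425  0.357 -0.   ]
```

View pics/b1.png

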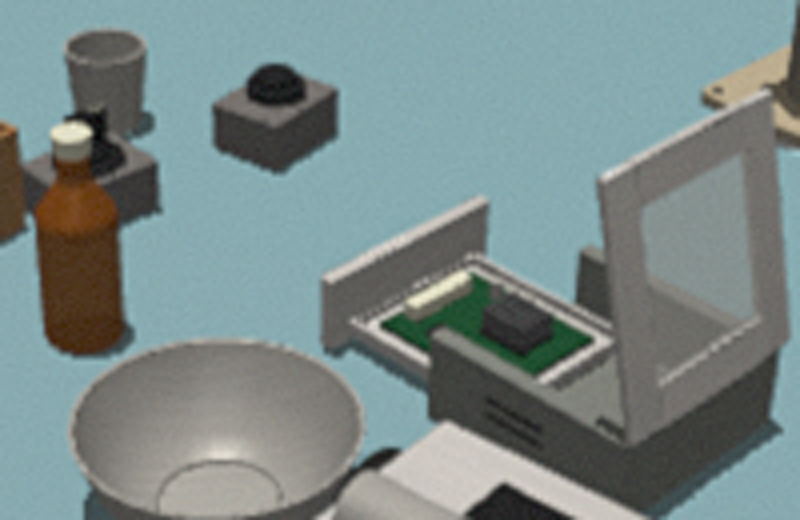

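View pics/b2.png

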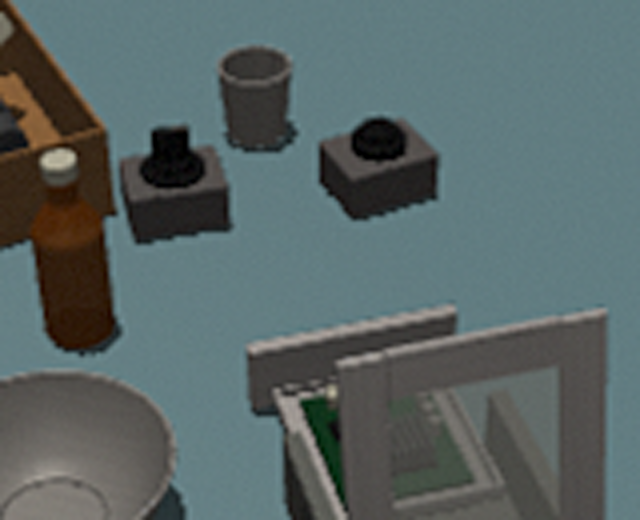

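View pics/b3.png

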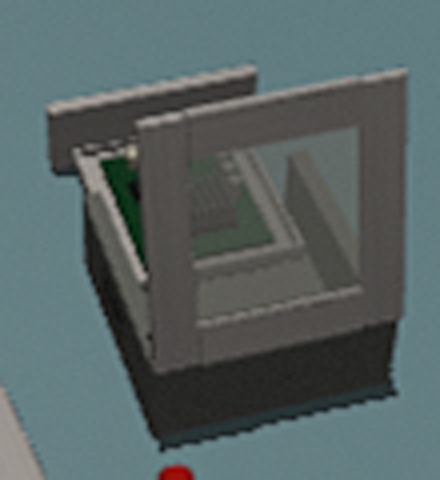

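The start box is the right-hand one with the domed button, around side (335,144) and scene (299,160). The left one has a rotary knob. Next I'll fit the fixture's geometry to the corner pixels.

```bash
cat > fit.py <<'E'
from h import *
a=manip.snapshot("scene");b=manip.snapshot("side")
S=lambda x,y:(140+y/4,230+x/4)
T=lambda x,y:(110+y/4,240+x/4)
U=lambda x,y:(170+y/4,290+x/4)
def W(P,X):
    c,s=np.cos(P[2]),np.sin(P[2]);return np.array([P[0]+c*X[0]-s*X[1],P[1]+s*X[0]+c*X[1],X[2]])
def cov(P,d,h,y):
    al=P[4];return W(P,[.09-d*np.cos(al)+h*np.sin(al),y,.071+d*np.sin(al)+h*np.cos(al)])
# own +y = -world x
obs=[(a,S(602,180),lambda P:cov(P,.18,.008,-.085)),(a,S(770,92),lambda P:cov(P,.18,.008,.085)),
(a,S(630,440),lambda P:cov(P,0,.008,-.085)),(a,S(786,345),lambda P:cov(P,0,.008,.085)),
(b,U(137,122),lambda P:cov(P,.18,.008,-.085)),(b,U(405,70),lambda P:cov(P,.18,.008,.085)),
(b,U(155,372),lambda P:cov(P,0,.008,-.085)),(b,U(402,318),lambda P:cov(P,0,.008,.085)),
(b,U(160,448),lambda P:W(P,[.09,-.085,0])),(b,U(393,393),lambda P:W(P,[.09,.085,0])),
(a,S(322,280),lambda P:W(P,[P[3],-.084,.066])),(a,S(487,200),lambda P:W(P,[P[3],.084,.066])),
(b,T(248,348),lambda P:W(P,[P[3],-.084,.066])),(b,T(455,310),lambda P:W(P,[P[3],.084,.066]))]
f=lambda P:np.concatenate([proj(p,g(P))-np.array(o) for p,o,g in obs])
r=least_squares(f,[.53,.14,1.57,-.2,1.5],loss="soft_l1")
P=r.x;print(P.round(4),np.degrees(P[2]),np.degrees(P[4]));print(f(P).reshape(-1,2).round(1))
np.save("P.npy",P)
print("panel",W(P,[P[3],0,.048]),"edge",cov(P,.18,.008,0),"hinge",W(P,[.09,0,.071]))
for z in(.052,.058,.064):print(z,onz(ray(a,(160.5,298.8)),z).round(3),onz(ray(b,(144.5,335)),z).round(3))
print(tri([ray(a,(160.5,298.8)),ray(b,(144.5,335))]))
# box top corners
for z in (.047,):
  for q in [(213,108),(338,92),(280,130)]: print('sc',onz(ray(a,S(*q)),z).round(3))
  for q in [(320,148),(438,155),(355,180),(400,122)]: print('sd',onz(ray(b,T(*q)),z).round(3))
E
python3 fit.py
```

```text
[ 0.5319  0.1414  1.5852 -0.1808  1.3127] 90.82364957588406 75.21105689957523
[[-1.4  0.2]
 [-2.1  0.4]
 [ 0.9  2. ]
 [-2.1  2.5]
 [ 0.3 -0.9]
 [-0.  -0.2]
 [ 1.1 -0.3]
 [ 0.4  0.3]
 [-2.2 -2.7]
 [-2.4 -1.6]
 [-1.1  1.8]
 [-1.7  0.3]
 [ 0.3 -0.7]
 [-0.3 -0.4]]
panel [ 0.53450033 -0.03942458  0.048     ] edge [0.53115634 0.19317808 0.24707915] hinge [0.53060705 0.2313858  0.071     ]
0.052 [ 0.43  -0.308  0.052] [ 0.427 -0.307  0.052]
0.058 [ 0.438 -0.299  0.058] [ 0.43  -0.298  0.058]
0.064 [ 0.445 -0.29   0.064] [ 0.433 -0.29   0.064]
[ 0.42494456 -0.31350827  0.04783666]
sc [ 0.494 -0.315  0.047]
sc [ 0.396 -0.265  0.047]
sc [ 0.478 -0.248  0.047]
sd [ 0.482 -0.314  0.047]
sd [ 0.383 -0.273  0.047]
sd [ 0.466 -0.256  0.047]
sd [ 0.399 -0.335  0.047]
```

```bash
python3 - <<'E'
from h import *
print(manip.read_tool_rot(),manip.read_contact_force())
manip.move_gripper(0.0)
manip.servo_line([.152,.606,.40],v=.3)
for y in (90.8,-89.2): print(y,manip.solve_ik([.533,-.09,.3],[180,0,y]))
q=manip.solve_ik([.45,-.15,.40],[180,0,90.8]); print(q)
manip.move_ptp([.45,-.15,.40],[180,0,90.8])
print(manip.read_time_s(),manip.read_tool_pos(),manip.read_finger_gap())
p=manip.snapshot("wrist");cv2.imwrite("pics/c.png",p["frame"][:,:,::-1])
for k in ["tray_front","start_top","start_box","cover_hinge","cover_edge"]:
    r=manip.place_of(p,k)
    for x in r[:2]:
        px=(x['point'][0]*400,x['point'][1]*640)
        print(k,np.round(px,1),x['conf'],onz(rayw(p,px),dict(tray_front=.048,start_top=.058,start_box=0,cover_hinge=.071,cover_edge=.247)[k]).round(3))
print(manip.read_time_s())
E
```

```text
[1.79997921e+02 6.09150915e-04 1.65916163e+02] [ 0.3124229   0.79734321 -0.32885076]
90.8 [-16.43739209   5.58181443  -5.71865684  78.69952873   0.
  72.76260791]
-89.2 [ -16.43739209    5.58181443   -5.71865684   78.69952873    0.
 -107.23739209]
[-26.250122    -2.09269523  -1.9213124   90.17138283   0.
  62.949878  ]
6.2833 [ 0.45025518 -0.14949604  0.40000374] 4.3156148336910346e-05
tray_front [ 90.  376.1] 0.83 [ 0.536 -0.048  0.048]
start_top [243.7 313.5] 0.6 [ 0.44  -0.308  0.058]
start_box [228.1 309.5] 0.66 [ 0.431 -0.303  0.   ]
6.5833
```

View pics/c.png

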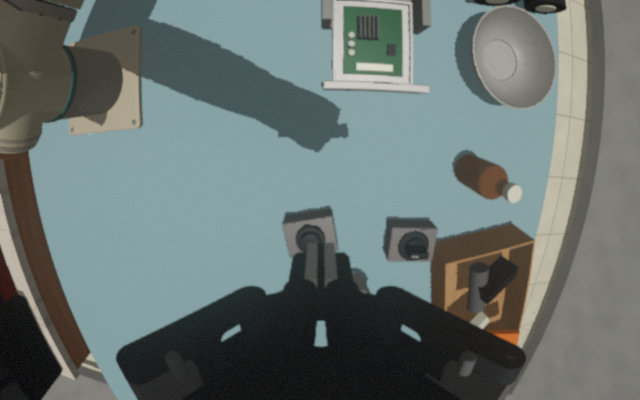

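The wrist view shows the tray panel at row ~88, cols 322–428, with a clear path. The start box is at about (310,235). Pushing the tray now.

```bash
python3 - <<'E'
from h import *
manip.move_ptp([.535,-.085,.16],[180,0,90.8])
manip.servo_line([.535,-.085,.032],v=.15)
f0=np.array(manip.read_contact_force());print(manip.read_time_s(),f0.round(2))
y=-.085
manip.servo_line([.534,-.02,.032],v=.1)
f=np.array(manip.read_contact_force())-f0;print(manip.read_tool_pos(),f.round(2),manip.read_time_s())
manip.servo_line([.5335,.015,.032],v=.06)
f=np.array(manip.read_contact_force())-f0;print(manip.read_tool_pos(),f.round(2),manip.read_time_s())
y=.015
while y<.06:
    y+=.003
    manip.servo_line([.5335,y,.032],v=.03)
    f=np.array(manip.read_contact_force())-f0;print(np.round(manip.read_tool_pos(),4),f.round(2),manip.read_time_s())
    if abs(f[1])>7:break
E
```

```text
8.6083 [ 0.18 -0.23  0.27]
[ 0.53354444 -0.01970048  0.03182886] [-0.45  0.36 -0.64] 9.4083
[0.53357936 0.01557334 0.0320783 ] [-0.81  0.9  -0.8 ] 10.1417
[0.5336 0.0181 0.0321] [-0.51  0.36 -1.22] 10.3917
[0.5335 0.0211 0.0321] [-0.07 -0.3   0.57] 10.6417
[0.5335 0.0243 0.032 ] [-0.77  0.61 -0.22] 10.8917
[0.5335 0.0274 0.032 ] [-0.12 -0.46 -0.81] 11.1417
[0.5334 0.0304 0.0319] [-0.18  0.11 -0.02] 11.3917
[0.5335 0.0333 0.032 ] [-0.25 -0.71  0.28] 11.6417
[0.5335 0.0363 0.032 ] [-0.09  0.47 -0.16] 11.8917
[0.5335 0.0393 0.032 ] [-0.26 -0.03 -0.7 ] 12.1417
[0.5335 0.04   0.0321] [ 0.09 -5.89 -0.07] 12.3917
[0.5335 0.0399 0.0321] [ -1.78 -14.52   0.91] 12.6417
```

```bash
python3 - <<'E'
from h import *
manip.servo_line([.5335,.0,.032],v=.1)
manip.servo_line([.5335,-.02,.33],v=.3)
p=manip.snapshot("wrist");cv2.imwrite("pics/d.png",p["frame"][:,:,::-1])
print(manip.read_time_s())
a=manip.snapshot("scene");b=manip.snapshot("side")
def crop(p,r0,r1,c0,c1):return cv2.resize(p["frame"][r0:r1,c0:c1,::-1],None,fx=4,fy=4,interpolation=cv2.INTER_CUBIC)
cv2.imwrite("pics/d1.png",crop(a,150,270,280,440))
cv2.imwrite("pics/d2.png",crop(b,150,290,290,410))
E
```

```text
14.4333
```

View pics/d.png

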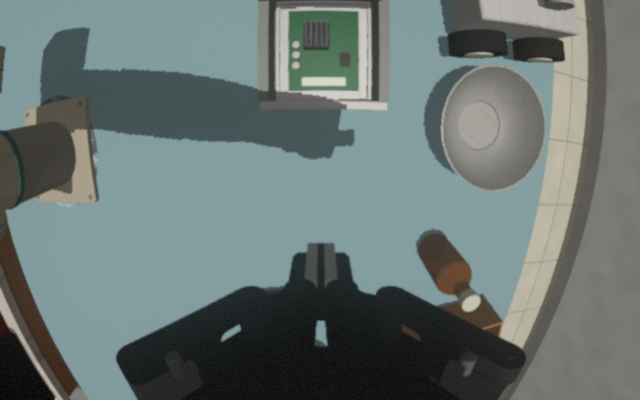

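View pics/d1.png

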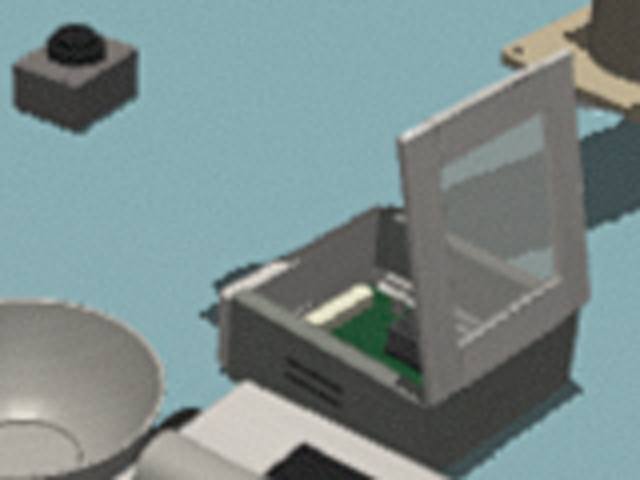

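View pics/d2.png

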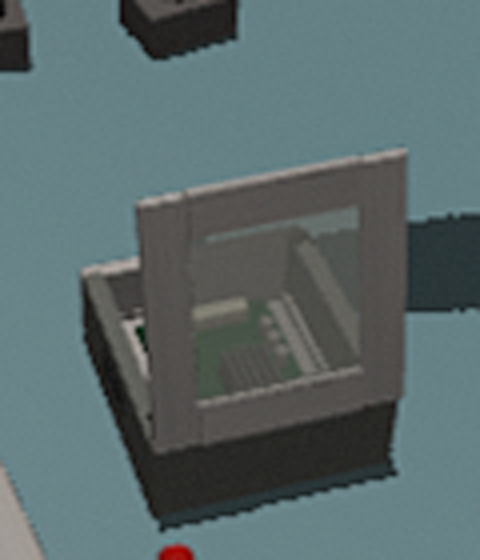

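The tray is home: the panel is flush against the body in all three views. Now I'll get behind the cover, passing above it.

```bash
python3 - <<'E'
from h import *
p=manip.snapshot("wrist")
for px in [(109,258),(107.5,387)]:print(onz(rayw(p,px),.066).round(4))
manip.servo_line([.5335,-.02,.42],v=.3)
print(manip.solve_ik([.53,.27,.42],[180,0,90.8]))
manip.move_ptp([.53,.27,.42],[180,0,90.8])
p=manip.snapshot("wrist");cv2.imwrite("pics/e.png",p["frame"][:,:,::-1])
for k in ["cover_hinge","cover_edge"]:
    r=manip.place_of(p,k)
    for x in r[:1]:
        px=(x['point'][0]*400,x['point'][1]*640)
        print(k,np.round(px,1),x['conf'],onz(rayw(p,px),dict(cover_hinge=.071,cover_edge=.247)[k]).round(3))
print(manip.read_time_s())
E
```

```text
[0.4487 0.051  0.066 ]
[0.6168 0.0556 0.066 ]
[ 20.77056751  10.85105978  14.47023321  93.61917343   0.
 109.97056751]
cover_hinge [179.2 321.8] 0.72 [0.532 0.224 0.071]
cover_edge [241.4 319.6] 0.96 [0.53  0.196 0.247]
16.3
```

View pics/e.png

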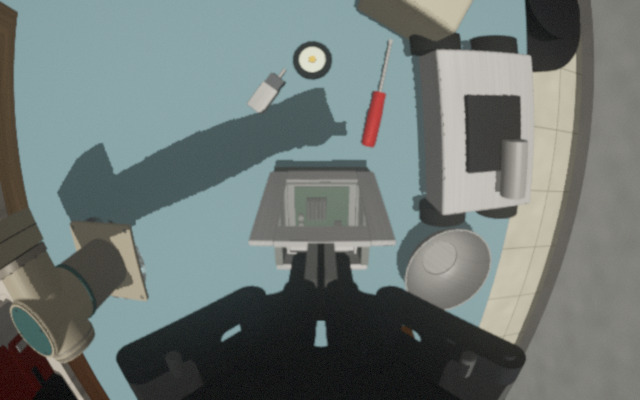

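```bash
cat > fit2.py <<'E'
from h import *
exec(open("fit.py").read().split("r=least_squares")[0].split("from h import *")[1])
w=manip.snapshot("wrist")
def projw(p,X):
    v=np.array(p["R"])@X+np.array(p["t"]);h=np.hypot(v[0],v[1]);r=p["fx"]*np.arctan2(h,v[2]);return np.array([p["cy"]+r*v[1]/h,p["cx"]+r*v[0]/h])
wo=[((240,249),lambda P:cov(P,.18,.008,-.085 if 0 else .085)),((240,395),lambda P:cov(P,.18,.008,-.085)),((172,278),lambda P:cov(P,0,.008,.085)),((172,363),lambda P:cov(P,0,.008,-.085))]
for use in (0,1):
    f2=lambda P:np.concatenate([f(P[:5]),*[projw(w,g(P))-np.array(o) for o,g in wo],[use*1000*(W(P,[-.102,0,.05])[1]-.052)*1]])
    r=least_squares(f2,[.53,.14,1.57,-.2,1.3],loss="soft_l1");P=r.x
    print(P.round(4),np.degrees(P[4]),W(P,[.09,0,.071]),cov(P,.18,.008,0));print(f2(P)[-9:].round(1), np.abs(f(P)).reshape(-1,2).max(0))
E
python3 fit2.py
```

```text
[ 0.5329  0.1392  1.583  -0.1784  1.3423] 76.90980819218423 [0.5318067  0.22919794 0.071     ] [0.53221028 0.1962253  0.24813453]
[ 0.5 -2.1  0.5  0.6 -0.4 -8.9 -0.4 10.2 -0. ] [2.88306824 3.43089715]
[ 0.533   0.1416  1.5829 -0.1808  1.3272] 76.04374498180925 [0.53189544 0.23161851 0.071     ] [0.53232763 0.19597239 0.24761587]
[  0.5  -1.9   0.5   0.6  -1.8  -8.9  -1.8  10.3 -12.4] [2.20950433 3.20643396]
```

Once tray-home puts the panel's outer face at the box front line, the vision fit and the contact agree: hinge at y≈0.232, cover at about 76°. Swinging the cover down along the arc.

```bash
cat > arc.py <<'E'
from h import *
H=np.array([.2316,.071]);d=.162;w=.011
def tcp(a,off=0):
    a=np.radians(a);h=.008+off
    return [.532,H[0]-d*np.cos(a)+h*np.sin(a)+w,H[1]+d*np.sin(a)+h*np.cos(a)]
E
python3 - <<'E'
from arc import *
manip.servo_line([.532,.25,.30],v=.25)
manip.servo_line([.532,.25,tcp(80)[2]],v=.15)
f0=np.array(manip.read_contact_force());print(f0.round(2))
manip.servo_line(tcp(80),v=.1)
for a in (74,68,62,56,50,44):
    manip.servo_line(tcp(a),v=.06)
    f=np.array(manip.read_contact_force())-f0;print(a,np.round(manip.read_tool_pos(),4),f.round(2),round(manip.read_time_s(),2))
    if np.linalg.norm(f)>15:break
b=manip.snapshot("side");w_=manip.snapshot("scene")
cr=lambda p,r0,r1,c0,c1:cv2.resize(p["frame"][r0:r1,c0:c1,::-1],None,fx=3,fy=3,interpolation=cv2.INTER_CUBIC)
cv2.imwrite("pics/f1.png",np.hstack([cr(b,130,290,280,410),cr(w_,130,290,300,430)]))
E
```

```text
[ 0.49 -0.17  0.19]
74 [0.5317 0.2052 0.2287] [-0.84  0.19  0.24] 18.54
68 [0.5318 0.1887 0.2239] [-1.2  -0.12  0.01] 18.98
62 [0.5318 0.173  0.2175] [-0.85  1.35  0.31] 19.41
56 [0.5317 0.1581 0.2094] [-0.86  0.    0.24] 19.84
50 [0.5317 0.1441 0.1998] [-0.7   0.05  0.36] 20.27
44 [0.5316 0.1312 0.1888] [-0.74  1.42  0.11] 20.71
```

View pics/f1.png

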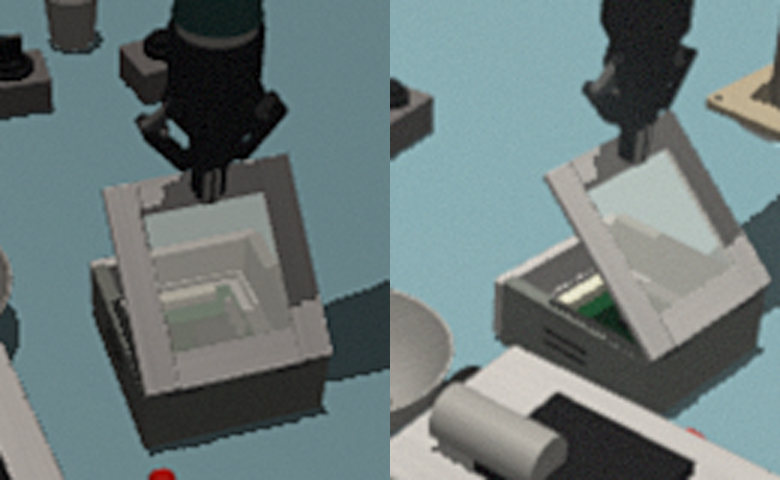

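The cover follows the fingertips, which rest on the free-edge frame, and it is down to about 45°. Continuing, with the end slower.

```bash
python3 - <<'E'
from arc import *
f0=np.array([.49,-.17,.19])
st=0
for a,v in [(38,.06),(32,.06),(26,.06),(20,.06),(15,.05),(11,.04),(8,.03),(6,.03),(4.5,.02),(3,.02),(1.5,.02),(.5,.02),(-.3,.015),(-.8,.015),(-1.3,.015),(-1.8,.015),(-2.3,.015),(-2.8,.015),(-3.3,.015)]:
    t=tcp(max(a,0))
    if a<0:t[2]=.079+np.radians(a)*d
    manip.servo_line(t,v=v)
    f=np.array(manip.read_contact_force())-f0;print(a,np.round(manip.read_tool_pos(),4),f.round(2),round(manip.read_time_s(),2))
    if f[2]>9 or np.linalg.norm(f)>20:break
b=manip.snapshot("side");w_=manip.snapshot("scene")
cr=lambda p,r0,r1,c0,c1:cv2.resize(p["frame"][r0:r1,c0:c1,::-1],None,fx=3,fy=3,interpolation=cv2.INTER_CUBIC)
cv2.imwrite("pics/g1.png",np.hstack([cr(b,130,290,280,410),cr(w_,130,290,300,430)]))
E
```

```text
38 [0.5315 0.1195 0.1765] [-0.51  0.06  0.02] 21.24
32 [0.5315 0.1091 0.163 ] [-0.27  0.04 -0.47] 21.68
26 [0.5315 0.1002 0.1486] [-1.39  0.17 -0.36] 22.11
20 [0.5315 0.0929 0.1333] [-0.35 -0.15 -0.48] 22.54
15 [0.5315 0.0881 0.1201] [-0.44  0.35 -0.42] 22.98
11 [0.5316 0.0851 0.1093] [-1.    0.48  0.42] 23.41
8 [0.5317 0.0832 0.1011] [ 0.48  0.39 -0.11] 23.84
6 [0.5317 0.0823 0.0956] [-0.43  0.31  0.09] 24.18
4.5 [0.5318 0.0817 0.0915] [-0.49  0.91  0.35] 24.54
3 [0.5318 0.0812 0.0873] [ 0.6  -0.39  0.11] 24.9
1.5 [0.5318 0.0808 0.083 ] [-0.97  1.04 -0.37] 25.26
0.5 [0.5318 0.0807 0.0802] [-0.19  0.7  -0.63] 25.55
-0.3 [0.5323 0.0806 0.079 ] [-2.83  0.2   4.37] 25.85
-0.8 [0.5323 0.0806 0.0789] [-5.71 -0.53 13.15] 26.1
```

View pics/g1.png

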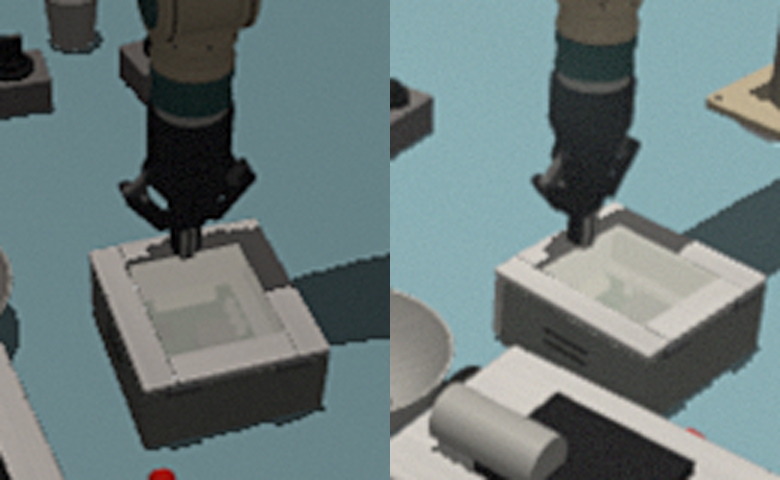

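The cover is flat, with contact at z=0.079, the top of the shut cover. Moving to look at the start button.

```bash
python3 - <<'E'
from h import *
manip.servo_line([.532,.08,.22],v=.2)
manip.move_ptp([.44,-.37,.26],[180,0,90.8])
p=manip.snapshot("wrist");cv2.imwrite("pics/i.png",p["frame"][:,:,::-1])
for k in ["start_top","start_box"]:
    for x in manip.place_of(p,k)[:2]:
        px=(x['point'][0]*400,x['point'][1]*640)
        print(k,np.round(px,1),x['conf'],[onz(rayw(p,px),z).round(3) for z in((.055,.062) if k=="start_top" else (0,))])
a=manip.snapshot("scene");b=manip.snapshot("side")
cr=lambda p,r0,r1,c0,c1:cv2.resize(p["frame"][r0:r1,c0:c1,::-1],None,fx=3,fy=3,interpolation=cv2.INTER_CUBIC)
cv2.imwrite("pics/i1.png",np.hstack([cr(b,130,290,280,410),cr(a,130,290,300,430)]))
print(manip.read_time_s())
E
```

```text
start_top [114.9 315.2] 0.62 [array([ 0.433, -0.305,  0.055]), array([ 0.434, -0.304,  0.062])]
start_box [113.9 312.1] 0.95 [array([ 0.429, -0.305,  0.   ])]
29.0
```

View pics/i.png

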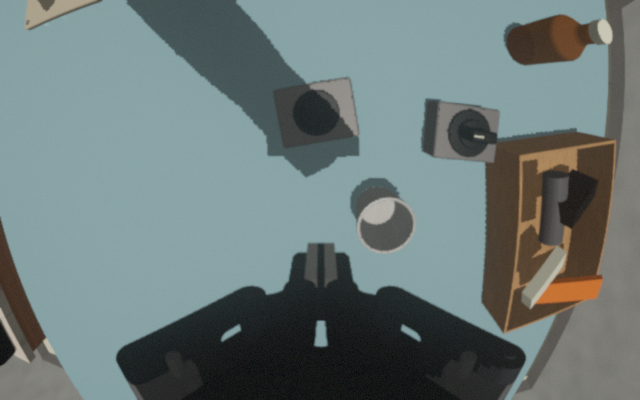

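View pics/i1.png

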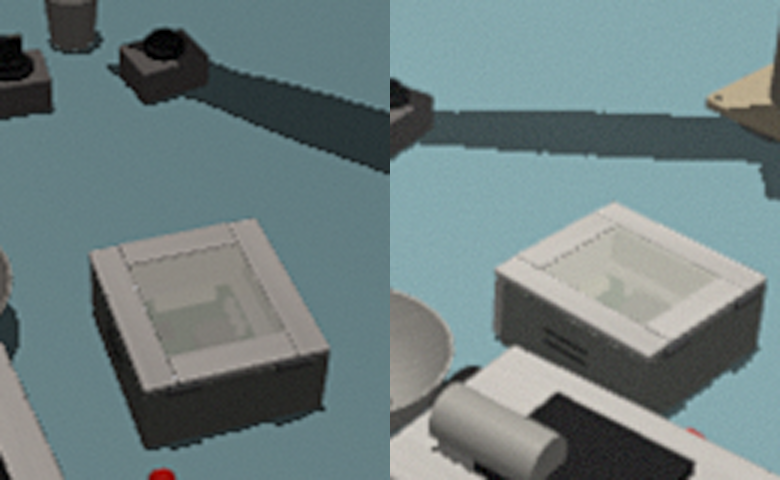

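The fixture is shut in both views. The button is centred at wrist pixel (317,113), which gives about (0.434, -0.303). Pressing it.

```bash
python3 - <<'E'
from h import *
x,y=.434,-.302
manip.move_ptp([x,y,.13],[180,0,90.8])
manip.servo_line([x,y,.075],v=.12)
f0=np.mean([manip.read_contact_force() for _ in range(3)],axis=0);print(f0.round(2),manip.read_time_s())
z=.075
while z>.042:
    z-=.0015 
    manip.servo_line([x,y,z],v=.02)
    f=np.array(manip.read_contact_force())-f0;print(np.round(manip.read_tool_pos(),4),f.round(2),round(manip.read_time_s(),2))
    if f[2]>13 or manip.read_time_s()>48:break
p=manip.snapshot("side")
manip.dwell(.2)
print(np.array(manip.read_contact_force())-f0)
manip.servo_line([x,y,.10],v=.06)
manip.servo_line([x,y-.05,.26],v=.2)
q=manip.snapshot("side");s=manip.snapshot("wrist")
cv2.imwrite("pics/j.png",np.hstack([cv2.resize(k["frame"][100:190,270:390,::-1],None,fx=3,fy=3,interpolation=cv2.INTER_CUBIC) for k in(p,q)]))
cv2.imwrite("pics/j2.png",s["frame"][:,:,::-1])
print(manip.read_time_s())
E
```

```text
[-0.24  0.08  0.29] 30.25
[ 0.4346 -0.3025  0.0743] [0.28 0.32 0.32] 30.5
[ 0.434  -0.3019  0.072 ] [-0.19 -0.14 -0.33] 30.75
[ 0.4338 -0.3019  0.0703] [-0.35 -0.41  0.42] 31.0
[ 0.4341 -0.3021  0.0691] [ 0.57 -0.33  0.39] 31.25
[ 0.4342 -0.3021  0.0677] [-0.12 -0.86  1.91] 31.5
[ 0.4342 -0.3022  0.0662] [0.44 0.13 2.63] 31.75
[ 0.4342 -0.3022  0.0646] [1.18 0.   4.29] 32.0
[ 0.4342 -0.3022  0.0631] [ 1.15 -0.54  3.38] 32.25
[ 0.4343 -0.3022  0.0629] [-2.35  2.72 12.23] 32.5
[ 0.4343 -0.3023  0.0627] [-4.52  3.54 21.67] 32.75
[-5.06875398  3.80890159 20.87203762]
34.9083
```

View pics/j.png

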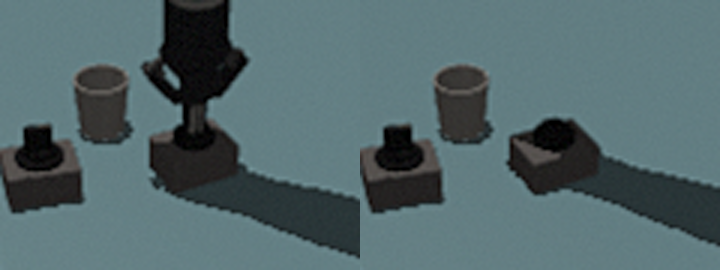

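View pics/j2.png

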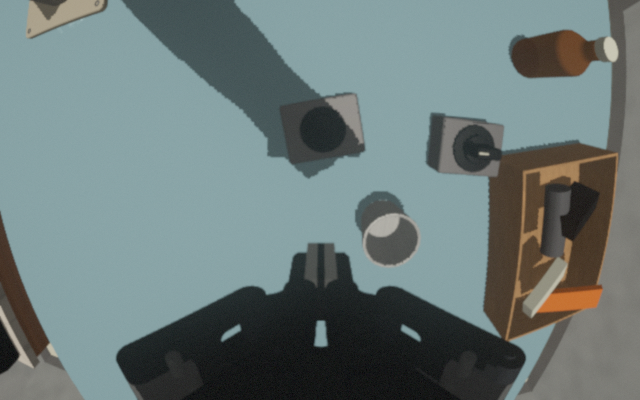

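Contact came at z≈0.069 and the hard stop at 0.063, so the press covered the full 6 mm, with force peaking near 21 N, and the button released. One last check that nothing moved, then I hand it in.

```bash
python3 - <<'E'
from h import *
p0=cv2.imread("pics/a_side.png")
q=manip.snapshot("side");a=manip.snapshot("scene")
t=p0[128:168,315:355];r=cv2.matchTemplate(np.ascontiguousarray(q["frame"][118:178,305:365,::-1]),t,cv2.TM_CCOEFF_NORMED);print(cv2.minMaxLoc(r))
cr=lambda p,r0,r1,c0,c1:cv2.resize(p["frame"][r0:r1,c0:c1,::-1],None,fx=3,fy=3,interpolation=cv2.INTER_CUBIC)
cv2.imwrite("pics/k.png",np.hstack([cr(q,130,290,280,410),cr(a,130,290,300,430)]))
print(manip.read_contact_force(),manip.read_time_s())
manip.sign_off()
E
```

```text
(-0.02701631747186184, 0.8806567788124084, (0, 20), (10, 10))
[-0.09024834 -0.43462284 -0.4271136 ] 35.0083
the job is handed in; nothing more can be done
```

View pics/k.png

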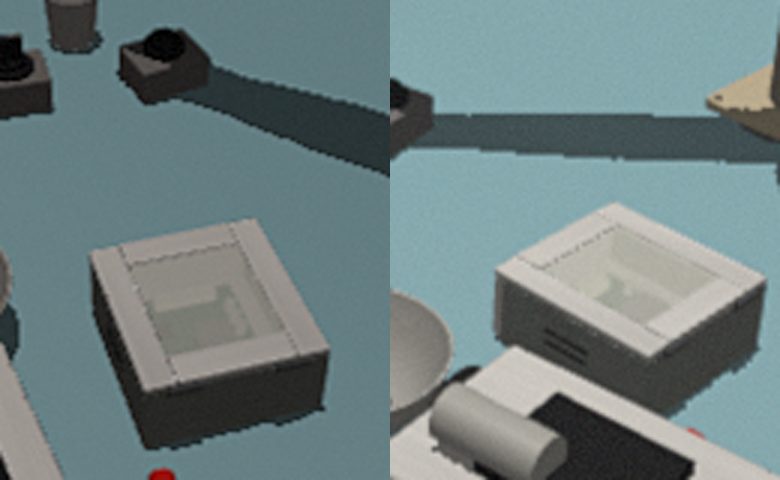

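The tray is home, the cover is shut and the start button was pressed and released, in that order. I handed the job in at 35 s with the arm touching nothing.

- **Tray:** I pushed it in with the shut fingertips until it met its stop at about 14 N. Pictures taken right after show the panel flush against the body.
- **Cover:** I swung it from about 76° down to flat along the hinge arc, at roughly 0.25 rad/s, slower at the end. I then pressed it at 13 N, with contact at z = 0.079 m, the height of the shut cover's top.
- **Button:** I pressed it from z ≈ 0.069 to a hard stop at 0.063 m, its full 6 mm, with force peaking near 21 N. I saw it up again afterwards.
- **Last checks:** The last side and scene pictures show the fixture shut. A template match found the start box shifted by 0 pixels.
- **Disagreement:** The camera fit and the tray contact differed by about 10 mm in where the fixture's front lay. They agree if the panel's outer face at home lies on the line of the box's front, and the cover's contact then fitted that.

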